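Bank the tin canister in the pedal-lift deposit box

ROBOT

A 6-joint arm with a two-finger parallel gripper is mounted at the origin on the work surface. World frame = base frame: x ahead of the robot, y to its left, z up, the work surface at z = 0. Lengths are in m, angles in rad, forces in N, time in s.
With the tool pointing down it reaches from about 0.325 to 1 m from the base axis. Payload 5.1 kg.
Tool frame: the origin (TCP) lies on the mounting face of the last link; the fingertips stand 173 mm ahead of it and the grasp point (between the pads) lies bot.pinch_z ahead of it (bot.pinch_z is the distance from the TCP to the grasp point, in m); z points along the fingers, y is the line along which they close (so a half turn about z gives the same grasp; the last joint's range is limited). The gripper opens to 85 mm and grips with 20 to 120 N. Pads are 22 mm wide; open, the fingers measure 114 mm over their backs; the gripper's body (76 mm by 85 mm) begins 54 mm behind the grasp point. The pads swing forward as they close: fully open they stand 13 mm farther back than shut.
Start: joints at [-1.278, 0.124, 1.65, -0, 1.367, -0.083], TCP at [0.239, -0.605, 0.405] pointing down, gripper open.
Joint ranges: [-2.61, 2.61], [-1.02, 2.33], [0.03, 2.71], [-1.35, 4.49], [0.32, 2.68], [-2.91, 2.91]. Speed limits (rad/s): [2.57, 2.57, 3.14, 3.14, 3.14, 3.14].

INTERFACE

Orientations are given as a rotation vector (axis times angle).
In Python, from station import bot gives the robot as it stands.
- The arm moves only by the shell command python3 -m jog 'ROWS' [FORCE]. ROWS is JSON, a list of rows, each a list of 7 numbers: the turn, a rotation vector about the world's x, y, z in degrees, then the shift along the world's x, y, z in cm, then the opening, from 0 (shut) to 1 (fully open). A call has 1 to 20 rows; each row is the pose to reach, as a shift and turn from the pose commanded when the call began; what a row does not reach only later rows make up. A row lasts 1/12 s, in which the tool goes at most 41.7 mm and 7.16 degrees, less where a joint would pass 70% of its speed; a pose out of reach is approached as far as the arm can. A call with a gripper value outside its range is refused whole. The fingers move at their own pace and stop on an object; FORCE is the grip in N (left out, the last holds). Time passes only in rows, so rows that repeat a pose let the fingers close. It gives the time, the measured TCP pose, the force, the opening and the grip force at its end, in the units of the state.
- bot.get_obs(): the state, without advancing time (a new reading comes with each control period).
- bot.capture(name): name is "side" or "top" or "wrist"; returns (picture, depth): 400x640x3 uint8, red, green, blue; 400x640 float32, m along the optical axis (not along the pixel's ray), 0 where there is no reading.
- bot.camera_model(name): a dict with "vertical_fov" (degrees; the focal length in pixels is half the picture's height over the tangent of half this angle, whatever the lens; pixels are square), "cx", "cy" (the principal point, pixels), "extrinsics" (4x4, takes a point from camera to world coordinates). Camera axes: x right, y up, looking along -z (the intrinsics and any distortion apply to the point x, -y, -z); pixel columns grow to the right and rows downward; lengths in m; the calibration is good to about 2 mm. The wrist camera is an equidistant fisheye: a pixel r from the principal point sees the ray r / f radians off the axis. A picture is of the moment at which its call begins: read the wrist's pose just before it. camera_model takes no time and is no camera call; for the wrist camera it gives the pose at the moment of the call.
- bot.finish_job(): hands the job in; it is judged then, once.
The state is a dict: "clock": time; "qpos": joint angles; "qd": joint speeds; "joint_torque": joint torques, N m; "ee_pos": TCP position; "ee_rot": TCP orientation; "force": force on the tool from outside, world axes, zero at the start; "wrist_torque": the same for the moment, N m; "grip_width": finger opening in m; "finger_force": force on a finger pad.
Only numpy, scipy, OpenCV 4.12 (cv2) and the standard library are available. Lean on these libraries where they do the work, as an engineer would, in place of code of your own. Each camera call takes 0.05 s, during which the arm holds its last target. There are 200 camera calls.

TASK

Take the tin canister from its wooden cradle and lay it gently, crosswise, on the sloping loading rails of the deposit box, so that it rests against the closed lid. Then press the box's pedal fully down and hold it until the raised lid has let the canister roll inside, and ease the pedal slowly back up so that the lid closes without slamming. Work the lid only by its pedal, and leave the other things on the table undisturbed.

Things in the scene. Friction and masses are not known exactly. Their poses are not given: they have to be found in the camera images.
- canister: The canister to bank: a tin screw-top cylinder, 52 mm in diameter and 100 mm long, about 0.25 kg, knurled cap on its +x end (same diameter as the body). It starts lying on its side in the cradle. Origin at its centre (middle of its length, on its axis); its own x axis runs along the cylinder's axis, the roll about that axis is of no account. It rolls freely on a slope.
- cradle: Fixed low wooden cradle, 100 x 70 mm base, on which the canister lies along the cradle's x axis, canister axis 36 mm above the table. Origin at the centre of the underside. Its two sloping supports lie beneath the canister, within 25 mm of its axis plane and below 20 mm height, so fingers can close on the canister's sides across the cradle's y axis, reaching down to about 15 mm above the table.
- dropbox: Fixed sheet-steel deposit box with wooden loading rails. Origin on the table under the centre of the box; z up. The box proper spans x -67 to 67 mm, y -88 to 82 mm and is 160 mm high with its lid shut. One straight 18 degree slope, falling towards -y, runs from the loading end of the rails (y = 200 mm, 124 mm high) through the mouth into the box. The pedal projects from the -x side.
- mouth (a point): Middle of the box mouth, on the slope's surface (box y = 82 mm, 86 mm high), where the lid's skirt hangs. A canister lying crosswise (axis along the box's x) against the closed lid has its centre 26 mm from here along +y and 36 mm up. Axes as the deposit box's.
- home (a point): Centre of the canister when it lies home inside, against the far inner wall (box y = -57 mm, 68 mm high). Axes as the deposit box's.
- tray_spot (a point): Middle of the loading rails, on the height of their top surface (box y = 150 mm, 108 mm high). The rails cover |x| 25 to 62 mm, with a 50 mm wide open slot for fingers between them and side walls at |x| = 62 mm, 24 mm high. A canister laid here has its centre 27 mm straight above, leaves a finger's room to the skirt (68 mm away) and, let go, rolls against the closed lid. Axes as the box's.
- pedal_pad (a point): Centre of the top face of the pedal's tread plate (60 mm along the box's x, 80 mm along its y, ribbed steel). At rest 67 mm above the table, 153 mm from the box centre on its -x side; pressed home it is 29 mm above the table, having moved almost straight down (38 mm). Its axes tilt with the plate: 0.19 rad nose-up at rest, 0.19 rad nose-down when home.
- pedal (a joint): Pedal angle, rad: 0 at rest (up), 0.38 pressed home against its stop. Gravity of the lid and a spring push it back up; about 7 to 9 N at the tread plate hold it down. Let go, it flies up and the lid slams; eased up over two seconds it shuts softly. Lid angle = 1.58 x pedal angle: 0 is lid shut, 0.38 lid fully raised (0.6 rad).
- lid_panel: The deposit box's steel lid, 138 x 172 mm, with a 50 mm skirt hanging from its free (+y) edge that closes the mouth. Origin on its hinge, along the top of the -y edge of the box; rises about the x axis. With the lid fully raised the skirt's lower edge is about 100 mm above the slope.
- whetstone: Bystander: rough grey whetstone block 180 x 60 x 30 mm lying flat, long along x; origin at the centre of the underside.
- chimney: Bystander: upright green glass lamp chimney, 72 mm at its widest and 180 mm tall, fragile; origin at the centre of its foot.
- escutcheon: Bystander: flat brass escutcheon with a keyhole, 130 x 60 x 5 mm, long along x; origin at the centre of the underside.
- awl: Bystander: horn-handled iron awl, 155 mm long along x, 22 mm high, lying; origin underneath, near where the handle ends.
- iron_key: Bystander: big iron key, 150 mm long along x, 10 mm high, lying; origin at the underside of its shank.
- mug: Bystander: white mug, 80 mm in diameter and 85 mm tall with a handle at +y; origin at the centre of its foot.
- padlock: Bystander: brass padlock with a 28 mm thick body lying flat, about 105 mm long along x; origin at the centre of the body's underside.
Things that resemble listed ones, but are neither listed nor needed, are in the scene too. Leave any turquoise or yellow look-alike of the canister alone.

How it is judged:
On the way, in this order (a step that is already met when the one before it is completed fails the run):
1. the canister lies let go and at rest on the loading rails, crosswise against the closed lid (y of canister in the frame of dropbox between 0.095 and 0.13 m and z of canister in the frame of dropbox between 0.108 and 0.135 m and x of canister in the frame of dropbox between -0.03 and 0.03 m and angle between the x axis of canister and the x axis of dropbox, either way round below 0.35 rad and value of joint pedal below 0.025 rad and contact force between the fingers and canister below 0.1 N and linear speed of canister below 0.05 m/s), for 0.2 s.
2. the pedal holds the lid raised (pedal within about a fifth of its stop) and the canister has rolled inside the box (value of joint pedal above 0.3 rad and y of canister in the frame of dropbox between -0.085 and -0.02 m and z of canister in the frame of dropbox below 0.1 m), for 0.2 s.
At the end, for the whole second after the job is handed in: The canister lies at rest inside the deposit box against its far wall (centre more than 30 mm beyond the box centre towards the wall, below 90 mm height), and the pedal is fully up (under 0.02 rad), so that the lid is shut (value of joint pedal below 0.02 rad and y of canister in the frame of dropbox between -0.085 and -0.03 m and x of canister in the frame of dropbox between -0.062 and 0.062 m and z of canister in the frame of dropbox between 0.04 and 0.09 m and linear speed of canister below 0.03 m/s); the robot touches nothing.
It fails at once if the lid falls shut with the pedal springing up faster than 1.4 rad/s (a gentle closing takes a second or more) (velocity of joint pedal below -1.4 rad/s).
It fails at once if the robot touches the lid itself (over 2 N) (contact force between any of the fingers, the arm and lid_panel above 2 N).
It fails at once if the canister is dropped or thrown (faster than 1.1 m/s out of the fingers) (linear speed of canister above 1.1 m/s and contact force between the fingers and canister below 0.1 N).
It fails at once if a bystander is moved more than 25 mm, or the glass chimney is tipped more than 0.3 rad (distance of any of whetstone, chimney, escutcheon, awl, iron_key, mug, padlock from where it was at the start of the episode above 0.025 m or angle between chimney's own z axis and vertical above 0.3 rad).
It also fails if it takes over 54 s, if anything falls off the work surface, if the arm or the gripper's body presses on something with over 40 N, if the wrist force passes 120 N, or if a joint passes its speed limit or range.

## Working session

There is one attempt and no reset: what is moved stays moved. The work goes in short steps, Python scripts to look and compute and a shell command to move; the robot and the scene stay as the last step left them, time stands still between calls to the robot, and variables do not carry over. Pictures are saved under pics/ and viewed, at most 10 in all, crops included, and the job is handed in when it is done.

```bash
ls; mkdir -p pics
cat > h.py <<'E'
import numpy as np,cv2
from station import bot
def P(name,pts_uv,depth):
    m=bot.camera_model(name);T=np.array(m['extrinsics']);f=200/np.tan(np.radians(m['vertical_fov']/2))
    uv=np.atleast_2d(pts_uv).astype(float);d=np.asarray(depth)
    x=(uv[:,0]-m['cx'])/f;y=(uv[:,1]-m['cy'])/f
    c=np.stack([x*d,-y*d,-d*np.ones_like(x)],1)
    return c@T[:3,:3].T+T[:3,3]
def cloud(name,dep):
    v,u=np.mgrid[:400,:640]
    return P(name,np.stack([u.ravel(),v.ravel()],1),dep.ravel()).reshape(400,640,3)
E
python3 - <<'E'
from h import *
for n in("top","side"):
    im,d=bot.capture(n);np.savez(f'{n}.npz',im=im,d=d,pc=cloud(n,d))
    cv2.imwrite(f'pics/{n}.png',im[...,::-1]);m=bot.camera_model(n);print(n,m)
print(bot.get_obs(),bot.pinch_z)
E
```

```text
pics
top {'vertical_fov': 53.87463710735578, 'cx': 321.85933331762317, 'cy': 191.63210215695193, 'extrinsics': array([[ 0.02458693,  0.98926423, -0.14405473,  0.32855679],
       [-0.99966722,  0.02320442, -0.01126965, -0.03894142],
       [-0.00780596,  0.14428388,  0.98950555,  1.47743664],
       [ 0.        ,  0.        ,  0.        ,  1.        ]])}
side {'vertical_fov': 56.468826007929636, 'cx': 321.78114043729187, 'cy': 201.4185249999072, 'extrinsics': array([[-0.81153239,  0.39069379, -0.43448076,  0.1056959 ],
       [-0.58411646, -0.56145849,  0.58615042,  0.55003665],
       [-0.01493758,  0.72946742,  0.68385243,  0.77597808],
       [ 0.        ,  0.        ,  0.        ,  1.        ]])}
{'clock': 0.1, 'qpos': array([-1.27762557e+00,  1.24439075e-01,  1.65155930e+00,  2.23203152e-05,
        1.36747133e+00, -8.26004662e-02]), 'qd': array([-0.00050793, -0.00116244, -0.00205031, -0.00200179, -0.00027833,
        0.00170992]), 'joint_torque': array([ 5.06415872e-04, -4.24933434e+01, -3.66652465e+01, -8.99479505e-05,
        3.95512368e-03,  3.54932936e-06]), 'ee_pos': array([ 0.23845205, -0.60443666,  0.40356323]), 'ee_rot': array([-3.08447016e+00, -5.86437321e-01,  2.75549548e-04]), 'force': array([-0.12310342, -0.11862641, -0.05315451]), 'wrist_torque': array([ 0.02130118, -0.07575268, -0.03433598]), 'finger_force': 0.0, 'grip_width': 0.0851985719496209} 0.1547
```

View pics/top.png

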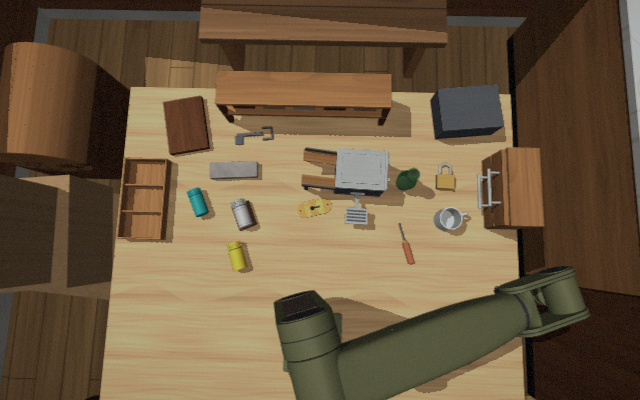

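View pics/side.png

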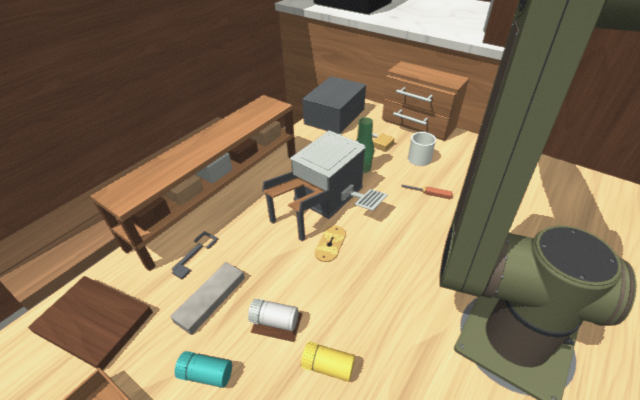

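Top view: the candidates are the tin canister in its dark cradle at (243,214), a turquoise look-alike at (198,202) and a yellow one at (237,256). I choose the tin one. The box is at (360,170) with rails to its left (world +y), and the pedal is at (357,215). In the side view the canister is at (275,315), the pedal at (370,199) and the rails at (293,188).

Run:
```python
from h import *
D={n:np.load(n+'.npz') for n in('top','side')}
def rect(p):
    (c,s,a)=cv2.minAreaRect(p[:,:2].astype(np.float32)*1000);return np.round(c,1),np.round(s,1),round(a,1)
pc=D['top']['pc'];print('table z',np.median(pc[280:300,150:250,2]), pc[214,243],pc[170,360],pc[215,357])
c0=pc[214,243]
for n in D:
    pc=D[n]['pc'];im=D[n]['im'].astype(int);sat=im.max(2)-im.min(2)
    m=(np.abs(pc[...,:2]-c0[:2]).max(2)<.085)&(pc[...,2]>.03)&(sat<45)
    p=pc[m];print(n,'can',m.sum(),rect(p),np.percentile(p[:,2],[50,98]))
    b=pc[m&(pc[...,2]>.055)];w=np.linalg.svd(b[:,:2]-b[:,:2].mean(0),full_matrices=False)[2][0];print('  axis',w,np.degrees(np.arctan2(w[1],w[0])),b.mean(0), np.ptp((b[:,:2])@w))
    l=D['top']['pc'][170,360]
    m=(np.abs(pc[...,:2]-l[:2]).max(2)<.14)&(pc[...,2]>.15)&(pc[...,2]<.172)&(sat<40)
    p=pc[m];print(n,'lid',m.sum(),rect(p),np.median(p[:,2]))
    l=D['top']['pc'][215,357]
    m=(np.abs(pc[...,:2]-l[:2]).max(2)<.06)&(pc[...,2]>.04)&(pc[...,2]<.09)&(sat<40)
    p=pc[m];print(n,'pad',m.sum(),rect(p),np.median(p,axis=0))
    # rails: brown
    l=D['top']['pc'][170,325]
    m=(np.abs(pc[...,:2]-l[:2]).max(2)<.12)&(pc[...,2]>.07)&(pc[...,2]<.155)&(sat>45)
    p=pc[m];print(n,'rail',m.sum(),rect(p),np.percentile(p[:,2],[5,50,95]))
    A=np.c_[p[:,:2],np.ones(len(p))];print('  plane',np.linalg.lstsq(A,p[:,2],rcond=None)[0])
m=[]
for n,(x0,x1,y0,y1) in {'top':(190,410,120,280),'side':(230,400,120,350)}.items():
    c=D[n]['im'][y0:y1,x0:x1,::-1];c=cv2.resize(c,None,fx=550/c.shape[0]*.72,fy=550/c.shape[0]*.72,interpolation=2);m.append(c[:396])
h=min(c.shape[0] for c in m);o=np.hstack([c[:h] for c in m]);print(o.shape);cv2.imwrite('pics/crop.png',o[:,:860])
```

```text
table z 0.0006064504425415951 [0.44649259 0.26013216 0.06042782] [ 0.59695044 -0.1516515   0.16448826] [ 0.45216071 -0.15102907  0.06681023]
top can 399 (array([452.3, 272. ]), array([100.3,  51.4]), 21.6) [0.05745065 0.06681122]
  axis [-0.920166   -0.39152845] -156.95036236183128 [0.45201796 0.27067991 0.06035026] 0.09996038940492263
top lid 2065 (array([ 602.9, -160.5]), array([184.2, 139.5]), 87.5) 0.16059242249377426
top pad 390 (array([ 465.7, -145.7]), array([76. , 91.9]), 89.7) [ 0.45214343 -0.1472911   0.06822931]
top rail 653 (array([609.8,  -9.8]), array([117.8, 133. ]), 87.6) [0.08877995 0.10682722 0.12416374]
  plane [0.0174912  0.32135536 0.09877261]
side can 1127 (array([451. , 273.7]), array([100. ,  49.2]), 22.6) [0.05688541 0.06340414]
  axis [-0.92254325 -0.38589371] -157.30076608614684 [0.44993984 0.27394676 0.05978999] 0.09998423151148839
side lid 1930 (array([ 602.7, -159.3]), array([188.3, 140.3]), 88.1) 0.15972571799588836
side pad 442 (array([ 464.7, -145.4]), array([82. , 89.3]), 87.6) [ 0.45226801 -0.14271138  0.06740635]
side rail 629 (array([608.2, -19.5]), array([138.9, 125.4]), 87.8) [0.08139873 0.10417832 0.12315882]
  plane [-0.00191374  0.30440144  0.10899058]
(396, 837, 3)
```

View pics/crop.png

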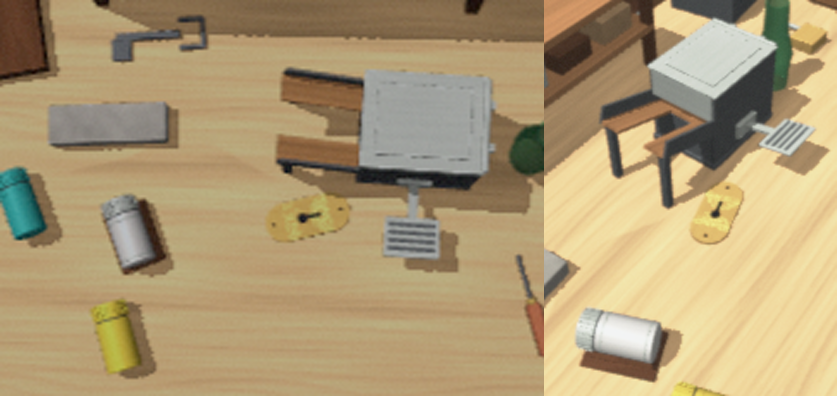

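```bash
R='[0,0,1,19,85,3,1]'; python3 -m jog '[[0,0,0,4,12,3,1],[0,0,0,8,24,3,1],[0,0,1,12,36,3,1],[0,0,1,16,48,3,1],[0,0,1,16,48,3,1],[0,0,1,16,48,3,1],[0,0,1,16,48,3,1],[0,0,1,16,48,3,1],[0,0,1,16,48,3,1],[0,0,1,16,48,3,1],[0,0,1,16,48,3,1],[0,0,1,16,48,3,1],[0,0,1,16,48,3,1],[0,0,1,16,48,3,1],[0,0,1,16,48,3,1],[0,0,1,16,48,3,1],[0,0,1,16,48,3,1],[0,0,1,16,48,3,1]]'
```

```text
clock: 1.6
ee_pos: [0.3983, -0.1259, 0.4345]
ee_rot: [-3.082, -0.61, 0.001]
force: [0.7, -0.2, 0.7]
grip_width: 0.0852
finger_force: 0.0
```

The crop shows the silver tin with its knurled cap at crop pixel (130,235), lying in the dark wooden cradle. The turquoise and yellow ones lie directly on the table, so the choice holds. Next I go above it.

```bash
python3 -m jog '[[0,0,0,0.5,4,0,1],[0,0,0,1,8,-1,1],[0,0,0,2,14,-2,1],[0,0,0,3,20,-4,1],[0,0,0,4,26,-6,1],[0,0,0,5,32,-8,1],[0,0,0,5.3,39.9,-10,1],[0,0,0,5.3,39.9,-10,1],[0,0,0,5.3,39.9,-10,1],[0,0,0,5.3,39.9,-10,1],[0,0,0,5.3,39.9,-10,1],[0,0,0,5.3,39.9,-10,1],[0,0,0,5.3,39.9,-10,1],[0,0,0,5.3,39.9,-10,1],[0,0,0,5.3,39.9,-10,1],[0,0,0,5.3,39.9,-10,1]]' 40
python3 - <<'E'
from h import *
o=bot.get_obs();m=bot.camera_model('wrist');im,d=bot.capture('wrist');np.savez('w1.npz',im=im,d=d)
cv2.imwrite('pics/w1.png',im[...,::-1]);print(m,o['ee_rot'],d[200,320])
E
```

```text
clock: 2.93
ee_pos: [0.4519, 0.2731, 0.3355]
ee_rot: [-3.081, -0.61, -0.002]
force: [-1.1, -0.1, 1.3]
grip_width: 0.0855
finger_force: 0.0
{'vertical_fov': 65.70646984690485, 'cx': 326.33947971821965, 'cy': 196.19713381417807, 'extrinsics': array([[ 3.80960899e-01,  8.76934194e-01,  2.93010603e-01,
         5.27984714e-01],
       [-9.24590749e-01,  3.61029652e-01,  1.21612242e-01,
         3.03473003e-01],
       [ 8.60417472e-04, -3.17244402e-01,  9.48343424e-01,
         3.04446036e-01],
       [ 0.00000000e+00,  0.00000000e+00,  0.00000000e+00,
         1.00000000e+00]])} [-3.08142569e+00 -6.10333461e-01 -2.18955116e-03] 0.25908613
```

View pics/w1.png

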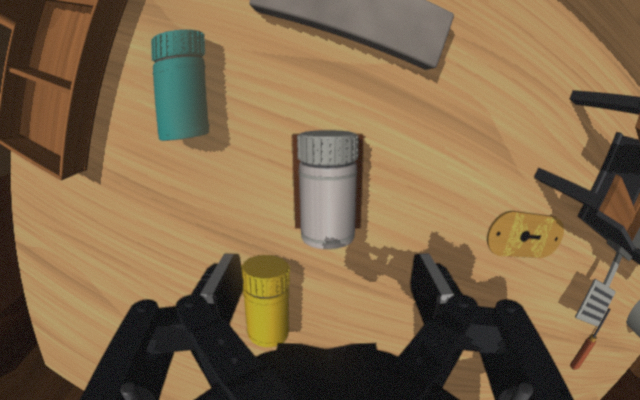

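The wrist view shows the tin at (328,190), upright in the picture and midway between the fingers at x≈230 and 425. The turquoise one is at (180,85) and the yellow one at (267,300). I check its centre from this second view.

```bash
cat >> h.py <<'E'
def wcloud(m,d):
    f=200/np.tan(np.radians(m['vertical_fov']/2));v,u=np.mgrid[:400,:640].astype(float)
    x=u-m['cx'];y=v-m['cy'];r=np.hypot(x,y)+1e-9;t=r/f;k=np.tan(t)/r
    c=np.stack([x*k*d,-y*k*d,-d],-1);T=np.array(m['extrinsics']);return c@T[:3,:3].T+T[:3,3]
E
python3 - <<'E'
from h import *
z=np.load('w1.npz');pc=wcloud(bot.camera_model('wrist'),z['d']);im=z['im'].astype(int);sat=im.max(2)-im.min(2)
m=(np.abs(pc[...,:2]-[.4515,.273]).max(2)<.08)&(pc[...,2]>.034)&(pc[...,2]<.08)&(sat<40);m[250:]=0
p=pc[m];print(m.sum(),cv2.minAreaRect(p[:,:2].astype(np.float32)*1000),np.percentile(p[:,2],[50,95,99]),np.median(pc[260:330,120:180,2]))
E
```

```text
6340 ((453.57147216796875, 271.6743469238281), (99.85636138916016, 53.582733154296875), 22.587881088256836) [0.0577755  0.06131902 0.06200381] -0.00015996975957197068
```

```bash
python3 -m jog '[[0,0,0,0,0,-3,1],[0,0,0.2,0,0,-6,1],[0,0,0.2,0,0,-9,1],[0,0,0.2,0,0,-11.5,1],[0,0,0.2,0,0,-13,1],[0,0,0.2,0,0,-14,1],[0,0,0.2,0,0,-14.6,1],[0,0,0.2,0,0,-14.6,1],[0,0,0.2,0,0,-14.6,0.3],[0,0,0.2,0,0,-14.6,0.3],[0,0,0.2,0,0,-14.6,0.3],[0,0,0.2,0,0,-14.6,0.3],[0,0,0.2,0,0,-14.6,0.3],[0,0,0.2,0,0,-14.6,0.3],[0,0,0.2,0,0,-14.6,0.3],[0,0,0.2,0,0,-14.6,0.3]]' 40
```

```text
clock: 4.32
ee_pos: [0.453, 0.2735, 0.1912]
ee_rot: [3.076, 0.62, 0.005]
force: [0.9, -9.8, 8.0]
grip_width: 0.051
finger_force: 42.1
```

```bash
python3 -m jog '[[0,0,0,0,0,1,0.3],[0,0,0,0,0,3,0.3],[0,0,0,0,0,6,0.3],[0,0,0,0,0,9,0.3],[0,0,0,0,0,12,0.3],[0,0,-4,1,-2,15,0.3],[0,0,-8,3,-5,18,0.3],[0,0,-12,5,-8,19,0.3],[0,0,-16,7,-11,19,0.3],[0,0,-20,9,-14,19,0.3],[0,0,-25.2,10.5,-17,19,0.3],[0,0,-25.2,12,-20,19,0.3],[0,0,-25.2,13.5,-23,19,0.3],[0,0,-25.2,15,-26,19,0.3],[0,0,-25.2,15.7,-27.4,19,0.3],[0,0,-25.2,15.7,-27.4,19,0.3],[0,0,-25.2,15.7,-27.4,19,0.3],[0,0,-25.2,15.7,-27.4,19,0.3]]'
python3 - <<'E'
from h import *
m=bot.camera_model('wrist');im,d=bot.capture('wrist');s,sd=bot.capture('side');np.savez('w2.npz',im=im,d=d,pc=wcloud(m,d),s=s,sd=sd)
o=bot.get_obs();print(o['ee_pos'],o['ee_rot'],o['force'])
a=cv2.resize(im[...,::-1],(480,300));b=cv2.resize(s[60:260,180:500,::-1],(480,300))
cv2.imwrite('pics/w2.png',np.vstack([a,b]))
E
```

```text
clock: 5.82
ee_pos: [0.6081, 0.0011, 0.3786]
ee_rot: [-3.14, 0.067, 0.001]
force: [0.5, 0.1, -3.3]
grip_width: 0.0508
finger_force: 43.0
[0.6080365  0.00155935 0.37865305] [-3.14050321e+00  6.53367529e-02  6.24053978e-04] [ 0.02963832  0.64099187 -2.151043  ]
```

View pics/w2.png

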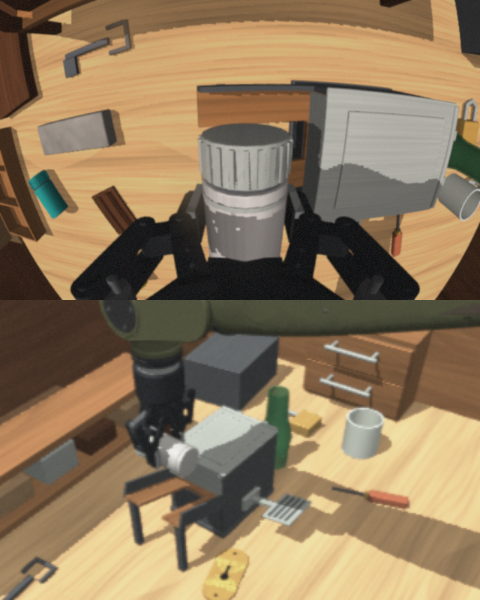

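The upper half shows the tin held crosswise at (245,185), with a rail at (250,105) and the lid at (385,150). The lower half shows it hanging above the rails at (180,455). I refine the box pose from this view.

Run:
```python
from h import *
z=np.load('w2.npz');pc=z['pc'];im=z['im'].astype(int);sat=im.max(2)-im.min(2)
ok=z['d']>0
O=np.array([.6035,-.1505]);a=np.radians(-2.4);R=np.array([[np.cos(a),-np.sin(a)],[np.sin(a),np.cos(a)]])
b=(pc[...,:2]-O)@R; Z=pc[...,2]
m=ok&(Z>.152)&(Z<.170)&(b[...,1]<.12)&(b[...,1]>-.15)&(abs(b[...,0])<.1)
p=b[m];print('lid',m.sum(),[np.percentile(p[:,i],[.5,1,50,99,99.5]).round(4) for i in(0,1)],np.median(Z[m]));print(cv2.minAreaRect(p.astype(np.float32)*1000))
m=ok&(Z>.07)&(Z<.140)&(b[...,1]<.23)&(b[...,1]>.085)&(abs(b[...,0])<.1)&(sat>45)
p=b[m];print('rail',m.sum(),[np.percentile(p[:,i],[.5,2,50,98,99.5]).round(4) for i in(0,1)])
print(np.linalg.lstsq(np.c_[p,np.ones(len(p))],Z[m],rcond=None)[0])
m=ok&(Z>.1)&(Z<.16)&(b[...,1]<.2)&(b[...,1]>.1)&(b[...,0]>.05)&(b[...,0]<.1)&(sat<35)
p=b[m];print('wall',m.sum(),np.percentile(p[:,0],[2,50,98]) if len(p) else 0)
```

```text
lid 27946 [array([-0.0665, -0.0651,  0.0111,  0.0688,  0.0694]), array([-0.0918, -0.0901,  0.0164,  0.0809,  0.0812])] 0.1594226580678153
((0.463623046875, -11.401809692382812), (186.55734252929688, 138.9844207763672), 89.83634185791016)
rail 6302 [array([-0.0521, -0.043 ,  0.0431,  0.0603,  0.0681]), array([0.0854, 0.0867, 0.1448, 0.1957, 0.1976])]
[0.00113288 0.32224271 0.05989126]
wall 1112 [0.06308685 0.06607308 0.06828096]
```

```bash
python3 -m jog '[[0,0,0,0.2,-0.1,-2.5,0.3],[0,0,0,0.2,-0.1,-5,0.3],[0,0,0,0.2,-0.1,-7,0.3],[0,0,0,0.2,-0.1,-8,0.3],[0,0,0,0.2,-0.1,-8.5,0.3],[0,0,0,0.2,-0.1,-8.7,0.3],[0,0,0,0.2,-0.1,-8.8,0.3],[0,0,0,0.2,-0.1,-8.8,0.3],[0,0,0,0.2,-0.1,-8.8,0.3]]'
```

```text
clock: 6.67
ee_pos: [0.611, -0.0006, 0.2922]
ee_rot: [3.141, -0.068, 0.004]
force: [-0.4, -0.0, -3.4]
grip_width: 0.0505
finger_force: 43.1
```

```bash
python3 -m jog '[[0,0,0,0,0,-0.1,0.3],[0,0,0,0,0,-0.2,0.3],[0,0,0,0,0,-0.2,0.3]]'; python3 -m jog '[[0,0,0,0,0,0,0.7],[0,0,0,0,0,0,0.75],[0,0,0,0,0,0,0.8],[0,0,0,0,0,0,0.88],[0,0,0,0,0,0,0.88],[0,0,0,0,0,0,0.88],[0,0,0,0,0,0,0.88]]'
```

```text
clock: 6.92
ee_pos: [0.6111, -0.0007, 0.2909]
ee_rot: [3.141, -0.068, 0.003]
force: [-3.6, -0.2, 3.6]
grip_width: 0.0511
finger_force: 43.7
clock: 7.5
ee_pos: [0.6105, -0.0007, 0.2886]
ee_rot: [3.141, -0.068, -0.0]
force: [0.2, -1.4, -0.2]
grip_width: 0.0752
finger_force: 0.4
```

Released; now I lift slowly so the tin rolls gently off the downhill finger.

```bash
python3 -m jog '[[0,0,0,0,0,1,0.88],[0,0,0,0,0,2,0.88],[0,0,0,0,0,3,0.88],[0,0,0,0,0,4,0.88],[0,0,0,0,0,5,0.88],[0,0,0,0,0.5,7,0.88],[0,0,0,0,0.5,9,0.88],[0,0,0,0,0.5,11,0.88],[0,0,0,0,1,13,0.5],[0,0,0,-2,2,14,0],[0,0,0,-5,4,14,0],[0,0,0,-5,4,14,0]]'
python3 - <<'E'
from h import *
m=bot.camera_model('wrist');im,d=bot.capture('wrist');s,sd=bot.capture('side');P_=cloud('side',sd);W=wcloud(m,d)
O=np.array([.604,-.151]);a=np.radians(-2.4);R=np.array([[np.cos(a),-np.sin(a)],[np.sin(a),np.cos(a)]])
for pc,i in((W,im),(P_,s)):
    b=(pc[...,:2]-O)@R;Z=pc[...,2];sat=np.ptp(i.astype(int),axis=2)
    k=(Z>.125)&(Z<.2)&(b[...,1]>.088)&(b[...,1]<.2)&(abs(b[...,0])<.058)&(sat<45);p=b[k]
    if k.sum()>20: print(k.sum(),cv2.minAreaRect(p.astype(np.float32)*1000),np.percentile(Z[k],[50,98]))
cv2.imwrite('pics/w3.png',np.vstack([cv2.resize(im[...,::-1],(480,300)),cv2.resize(s[60:260,180:500,::-1],(480,300))]))
E
```

```text
clock: 8.5
ee_pos: [0.5576, 0.0413, 0.4304]
ee_rot: [-3.139, 0.064, -0.0]
force: [1.1, 0.3, -0.8]
grip_width: 0.027
finger_force: 0.0
5825 ((0.8513870239257812, 110.66432189941406), (100.15503692626953, 45.83477783203125), 0.5906270742416382) [0.14408127 0.14800946]
552 ((-1.7045326232910156, 112.29586029052734), (46.167144775390625, 100.8465347290039), 89.62670135498047) [0.14241694 0.14886452]
```

View pics/w3.png

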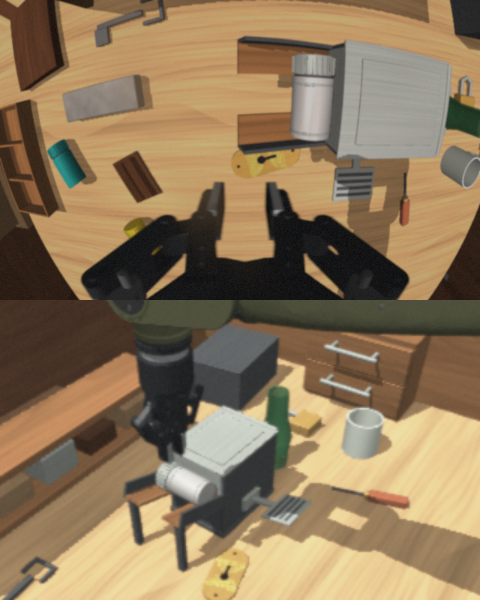

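The tin lies crosswise against the closed lid, at (313,95) in the wrist half, with its centre at box (0, 0.111) and its top at 0.148 m. Next I go above the pedal at (353,183).

```bash
python3 -m jog '[[0,0,0,-3,-3,0,0],[0,0,0,-6,-6,0,0],[0,0,0,-9,-9,0,0],[0,0,0,-11.2,-12,0,0],[0,0,0,-11.2,-15,0,0],[0,0,0,-11.2,-18.6,-3,0],[0,0,0,-11.2,-18.6,-7,0],[0,0,0,-11.2,-18.6,-11,0],[0,0,0,-11.2,-18.6,-14,0],[0,0,0,-11.2,-18.6,-15.5,0],[0,0,0,-11.2,-18.6,-15.5,0],[0,0,0,-11.2,-18.6,-15.5,0]]' 40
python3 - <<'E'
from h import *
m=bot.camera_model('wrist');im,d=bot.capture('wrist');s,sd=bot.capture('side');P_=cloud('side',sd);W=wcloud(m,d)
O=np.array([.604,-.151]);a=np.radians(-2.4);R=np.array([[np.cos(a),-np.sin(a)],[np.sin(a),np.cos(a)]])
for pc,i in((W,im),(P_,s)):
    b=(pc[...,:2]-O)@R;Z=pc[...,2];sat=np.ptp(i.astype(int),axis=2)
    k=(Z>.05)&(Z<.085)&(abs(b[...,1])<.05)&(b[...,0]<-.12)&(b[...,0]>-.2)&(sat<45);p=b[k]
    if k.sum()>20: print(k.sum(),cv2.minAreaRect(p.astype(np.float32)*1000),np.percentile(Z[k],[2,50,98]))
print((bot.get_obs()['ee_pos'][:2]-O)@R)
cv2.imwrite('pics/w4.png',np.vstack([cv2.resize(im[...,::-1],(480,300)),cv2.resize(s[60:260,180:500,::-1],(480,300))]))
E
```

```text
clock: 9.6
ee_pos: [0.4488, -0.1472, 0.2734]
ee_rot: [-3.14, 0.069, 0.002]
force: [-0.4, 0.2, 0.8]
grip_width: -0.0
finger_force: 0.0
10179 ((-150.94017028808594, -2.2385292053222656), (61.73723220825195, 80.036865234375), 0.5644565224647522) [0.06014122 0.06578302 0.07161572]
392 ((-152.31382751464844, -0.7530975341796875), (62.75147247314453, 82.66329956054688), 0.5196129679679871) [0.06057938 0.06820722 0.07343644]
[-0.15439145 -0.00277247]
```

View pics/w4.png

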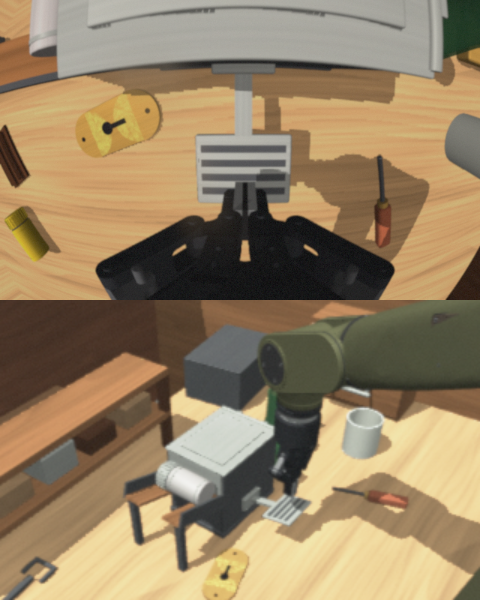

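The fingertips at (245,185) are over the middle of the tread plate at (243,168), and the tin still rests at the lid. I press now.

```bash
python3 -m jog '[[0,0,0,0,0,-1.5,0],[0,0,0,0,0,-2.7,0],[0,0,0,0,0,-3.2,0],[0,0,0,0,0,-3.5,0],[0,0,0,0,0,-3.8,0],[0,0,0,0,0,-4.1,0],[0,0,0,0,0,-4.4,0],[0,0,0,0,0,-4.7,0],[0,0,0,0,0,-5.0,0],[0,0,0,0,0,-5.3,0],[0,0,0,0,0,-5.6,0],[0,0,0,0,0,-5.9,0],[0,0,0,0,0,-6.2,0],[0,0,0,0,0,-6.5,0],[0,0,0,0,0,-6.7,0],[0,0,0,0,0,-6.9,0],[0,0,0,0,0,-7.0,0],[0,0,0,0,0,-7.0,0]]'
```

```text
clock: 11.2
ee_pos: [0.449, -0.1469, 0.2052]
ee_rot: [3.14, -0.067, 0.0]
force: [-4.4, 0.3, 8.6]
grip_width: 0.0004
finger_force: 4.3
```

```bash
python3 -m jog '[[0,0,0,0,0,-0.1,0],[0,0,0,0,0,-0.2,0],[0,0,0,0,0,-0.3,0],[0,0,0,0,0,-0.3,0],[0,0,0,0,0,-0.3,0],[0,0,0,0,0,-0.3,0],[0,0,0,0,0,-0.3,0],[0,0,0,0,0,-0.3,0],[0,0,0,0,0,-0.3,0],[0,0,0,0,0,-0.3,0],[0,0,0,0,0,-0.3,0],[0,0,0,0,0,-0.3,0]]'
python3 - <<'E'
from h import *
m=bot.camera_model('wrist');im,d=bot.capture('wrist');s,sd=bot.capture('side')
cv2.imwrite('pics/w5.png',np.vstack([cv2.resize(im[...,::-1],(480,300)),cv2.resize(s[60:260,180:500,::-1],(480,300))]))
E
```

```text
clock: 12.2
ee_pos: [0.4493, -0.147, 0.2033]
ee_rot: [3.14, -0.067, 0.0]
force: [-6.2, 2.7, 13.9]
grip_width: 0.0
finger_force: 7.4
```

View pics/w5.png

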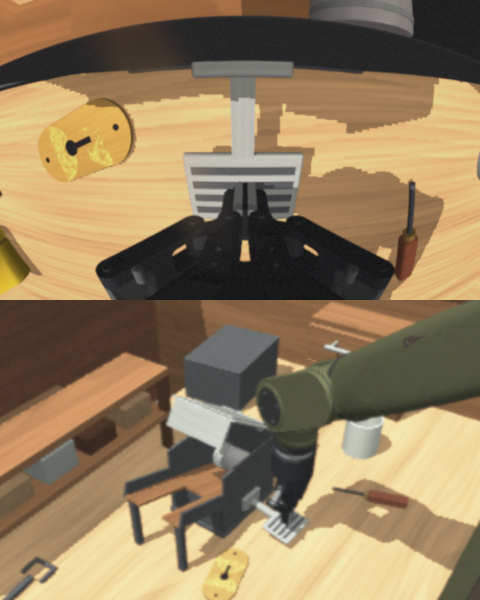

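The pedal is at its stop (14 N), the lid is fully raised, and the tin lies at the far wall, at (360,15) in the wrist half. I ease the pedal up slowly.

```bash
python3 -m jog '[[0,0,0,0,0,0.1,0],[0,0,0,0,0,0.2,0],[0,0,0,0,0,0.4,0],[0,0,0,0,0,0.6,0],[0,0,0,0,0,0.8,0],[0,0,0,0,0,1.0,0],[0,0,0,0,0,1.2,0],[0,0,0,0,0,1.4,0],[0,0,0,0,0,1.6,0],[0,0,0,0,0,1.8,0],[0,0,0,0,0,2.0,0],[0,0,0,0,0,2.2,0],[0,0,0,0,0,2.4,0],[0,0,0,0,0,2.6,0],[0,0,0,0,0,2.75,0],[0,0,0,0,0,2.9,0],[0,0,0,0,0,3.05,0],[0,0,0,0,0,3.2,0],[0,0,0,0,0,3.3,0],[0,0,0,0,0,3.4,0]]'
python3 -m jog '[[0,0,0,0,0,0.1,0],[0,0,0,0,0,0.2,0],[0,0,0,0,0,0.3,0],[0,0,0,0,0,0.4,0],[0,0,0,0,0,0.5,0],[0,0,0,0,0,0.6,0],[0,0,0,0,0,0.7,0],[0,0,0,0,0,0.8,0],[0,0,0,0,0,0.9,0],[0,0,0,0,0,1.0,0],[0,0,0,0,0,1.1,0],[0,0,0,0,0,1.2,0],[0,0,0,0,0,1.3,0],[0,0,0,0,0,1.5,0],[0,0,0,0,0,2,0],[0,0,0,0,0,3,0],[0,0,0,-1,0,5,0],[0,0,0,-1,0,7,0],[0,0,0,-1,0,7,0],[0,0,0,-1,0,7,0]]'
python3 - <<'E'
from h import *
m=bot.camera_model('wrist');im,d=bot.capture('wrist');s,sd=bot.capture('side');W=wcloud(m,d);P_=cloud('side',sd)
for pc,i in((W,im),(P_,s)):
    b=pc[...,:2]-[.4512,-.1446];k=(np.abs(b).max(2)<.045)&(pc[...,2]>.04)&(pc[...,2]<.09)&(np.ptp(i.astype(int),axis=2)<45);print('pad',k.sum(),np.median(pc[k],axis=0) if k.any() else 0)
cv2.imwrite('pics/w6.png',np.vstack([cv2.resize(im[...,::-1],(480,300)),cv2.resize(s[60:260,180:500,::-1],(480,300))]))
E
```

```text
clock: 13.97
ee_pos: [0.4494, -0.1469, 0.2369]
ee_rot: [3.14, -0.067, 0.003]
force: [-1.6, 1.3, 6.3]
grip_width: -0.0001
finger_force: 3.3
clock: 15.63
ee_pos: [0.4391, -0.1469, 0.3068]
ee_rot: [3.139, -0.068, 0.006]
force: [-0.6, 0.0, 0.0]
grip_width: -0.0002
finger_force: 0.0
pad 9273 [ 0.45398636 -0.14751284  0.06626062]
pad 421 [ 0.45033729 -0.14295626  0.06766111]
```

View pics/w6.png

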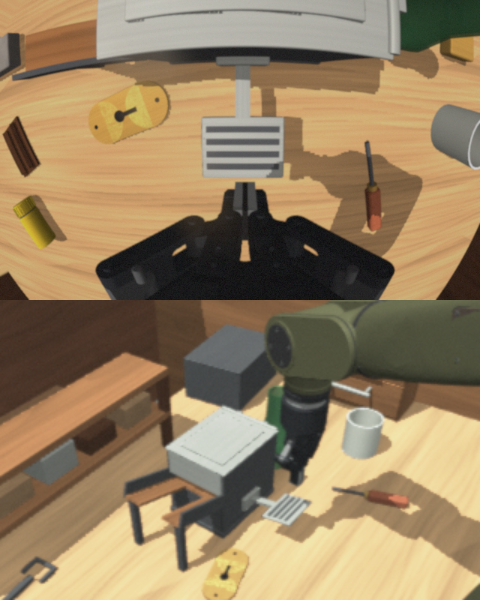

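The lid is shut at (225,445), the pedal is back up at z≈0.067 m, the rails are empty and the gripper is clear. I hand the job in.

```bash
python3 -c "
from station import bot
print(bot.finish_job())"
```

```text
the job is handed in; nothing more can be done
None
```

I handed the job in at about 16 s: the canister rolled inside to the far wall, the pedal was eased back up, the lid is shut and the gripper is clear; the hand-in returned no verdict.

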